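Rack the preserving jars and open the tall one

TASK

Two square jars, a short one and a tall one, are still loose on the table: set them gently, upright and fully down, into the two empty front pockets of the jar rack (either jar in either pocket) so that the four jars make a neat grid. Then, with its pocket bracing the tall jar, twist the tall jar's lid anticlockwise until the threads let go, lift it straight up, and finish while still holding it in the gripper, level and centred just above the open mouth, a finger's width or two clear of the rim, so that it shields the clean jar until I come with the filling. All four jars stay down in their pockets, and the honey jar, tub, spice jar, cutter and nozzle are left where they are.

Things in the scene. Friction and masses are not known exactly. Their poses are not given: they have to be found in the camera images.
- jar_rack: steel tray with a white board insert, fixed to the table, 200 x 200 mm, board top 30 mm high, with a 2 x 2 grid of square pockets at 94 mm pitch, each 64 mm square, 20 mm deep (floor 10 mm above the table), mouth chamfered 4 mm. Side handles reach 120 mm from the centre. Origin: centre of the underside; x from the front row (nearest the robot) to the back row, y left; pocket walls parallel to x and y
- pocket_front_left (a point): centre of the floor of the front left pocket (empty at the start); axes as the rack's
- pocket_front_right (a point): centre of the floor of the front right pocket (empty at the start); axes as the rack's
- pocket_back_left (a point): centre of the floor of the back left pocket (holds a short jar at the start). Note: a wire shelf hangs over the back of the table, 625 mm above it, its front edge 603 mm ahead of the robot's axis: carry things low, so that the elbow or forearm does not strike it
- pocket_back_right (a point): centre of the floor of the back right pocket (holds a short jar at the start)
- tall_jar: tall square glass jar, loose, 0.2 to 0.42 kg: 60 x 60 mm, rounded corners, faces parallel to its x and y, alike after each quarter turn; straight to 64 mm, shoulder to 74 mm, round neck with a turning rubber seal ring, rim at 92.5 mm (mouth 37 mm). 96 mm high with its lid, the tallest square jar. Origin: centre of the underside, z up. Its pocket leaves it 2 mm of play a side and a few degrees of turn
- tall_lid: steel screw lid of the tall jar, 80 g, loose but screwed on tight: 53 mm across, 20 mm high. Origin: centre of its lower edge, z up; closed it lies 76 mm above the jar's underside, x along the jar's x. Cannot be lifted until turned 58 degrees anticlockwise seen from above; free from 62 to 105 degrees, then a stop. Turning it takes 0.3 to 0.6 N m, more when fast. The closed lid bears the jar's weight when lifted by it
- short_jar: short square glass jar, loose, 0.17 to 0.34 kg: the same 60 x 60 mm footprint, straight to 36 mm, shoulder to 46 mm, the same 53 mm steel lid (fixed) from 48 to 68 mm. Origin: centre of the underside, faces parallel to its x and y, alike after each quarter turn
- rack_jar_a: another short square jar like short_jar, standing in the back left pocket of the rack
- rack_jar_b: another short square jar like short_jar, standing in the back right pocket of the rack
- honey_jar: bystander: round honey jar, 57 mm across, 100 mm high; origin at the centre of its underside
- sprinkle_tub: bystander: round lidded tub, 66 mm across, 96 mm high; origin at the centre of its underside
- spice_jar: bystander: slim brown spice jar with a black cap, 48 mm across, 125 mm high; origin at the centre of its underside
- round_cutter: bystander: small round cutter, an open ring 55 mm across, 25 mm high; origin at the centre of its underside
- piping_nozzle: bystander: steel piping nozzle standing on its wide end, 32 mm across, 46 mm high; origin at the centre of its underside

How it is judged:
By the outcome, as a careful person would: the job done as asked, in the order asked, and still so for the second after the job is handed in, while the arm keeps its last pose, push and grip.
It also fails if it takes over 58 s, if anything falls off the work surface, if the arm or the gripper's body presses on something with over 40 N, if the wrist force passes 120 N, or if a joint passes its speed limit or range.

ROBOT

A 6-joint arm with a two-finger parallel gripper is mounted at the origin on a cart in front of the work surface, level with it; the furniture and walls round the work are solid. World frame = base frame: x ahead of the robot, y to its left, z up, the work surface at z = 0. Lengths are in m, angles in rad, forces in N, time in s.
With the tool pointing down it reaches from about 0.4 to 0.925 m from the base axis. Payload 3.4 kg.
Tool frame: the origin (TCP) lies between the finger pads; the fingertips stand 14 mm ahead of it and the grasp point (between the pads) lies 5 mm behind it; z points along the fingers, y is the line along which they close (so a half turn about z gives the same grasp; the last joint's range is limited). The gripper opens to 85 mm and grips with 20 to 120 N. Pads are 22 mm wide; open, the fingers measure 114 mm over their backs; the gripper's body (76 mm by 85 mm) begins 54 mm behind the grasp point. The pads swing forward as they close: fully open they stand 13 mm farther back than shut.
Start: joints at [1.121, 0.307, 1.506, -0, 1.328, -0.073], TCP at [0.211, 0.535, 0.245] pointing down, gripper open.
Joint ranges: [-3.12, 3.12], [-1.05, 2.28], [0.14, 2.33], [-1.42, 4.57], [0.1, 2.73], [-2.68, 2.68]. Speed limits (rad/s): [2.57, 2.57, 3.14, 3.14, 3.14, 3.14].

INTERFACE

Orientations are given as [roll, pitch, yaw] about the fixed x, y, z axes, in that order (R = Rz(yaw) Ry(pitch) Rx(roll)).
In Python, from cell import bot, cams gives the robot as it stands. The module is installed in compiled form; this text tells all that it offers.
- The arm moves only by the tool play_rows, never from a script. Its argument "series" is a list of rows, each an object with "xyz": the shift along the tool's x, y, z in mm, a list of three; "roll": the turn about the tool's z in degrees; "hand": the closure, from -1 (fully open) to 1 (shut), so that 0 is half open. In form: [{"xyz": [dx, dy, dz], "roll": roll, "hand": hand}, ...]. A call has 1 to 8 rows; each row is the pose to reach, as a shift and turn from the pose commanded when the call began, along the tool's axes at that moment; what a row does not reach only later rows make up. A row lasts 1/8 s, in which the tool goes at most 62.5 mm and 10.7 degrees, less where a joint would pass 70% of its speed; a pose out of reach is approached as far as the arm can. A call with a gripper value outside its range is refused whole. The fingers move at their own pace and stop on an object; "force" is the grip in N (left out, the last holds). Time passes only in rows, so rows that repeat a pose let the fingers close. It gives the time, the measured TCP pose, the force, the opening and the grip force at its end, in the units of the state.
- bot.get_obs(): the state, without advancing time (a new reading comes with each control period).
- cams.grab_frame(name): name is "side" or "top" or "wrist"; returns a dict with "image" (400x640x3 uint8, red, green, blue), "range_z" (400x640 float32, m along the optical axis (not along the pixel's ray), 0 where there is no reading), "intrinsics" (3x3 intrinsics, pixels), "D" ([k1, k2, p1, p2, k3] as OpenCV has them; the pictures are not rectified), "rvec" (rotation vector, rad) and "tvec" (3), from world to camera coordinates, as OpenCV has them. Camera axes: x right, y down, z forward; pixel columns grow to the right and rows downward; lengths in m; the calibration is good to about 2 mm. A picture is of the moment at which its call begins.
- bot.finish_job(): hands the job in; it is judged then, once.
The state is a dict: "time_s": time; "joint_pos": joint angles; "dq": joint speeds; "joint_efforts": joint torques, N m; "position": TCP position; "tool_rot": TCP orientation; "ft_force": force on the tool from outside, world axes, zero at the start; "torque": the same for the moment, N m; "gripper_width": finger opening in m; "finger_force": force on a finger pad.
Only numpy, scipy, OpenCV 4.12 (cv2) and the standard library are available. Lean on these libraries where they do the work, as an engineer would, in place of code of your own. Each camera call takes 0.05 s, during which the arm holds its last target. There are 200 camera calls.

## Working session

There is one attempt and no reset: what is moved stays moved. The work goes in short steps, Python scripts to look and compute and a tool call to move; the robot and the scene stay as the last step left them, time stands still between calls to the robot, and variables do not carry over. Pictures are saved under pics/ and viewed, at most 10 in all, crops included, and the job is handed in when it is done.

Besides the shell and the picture viewer there is one more tool, called after ">>>" in YAML: its name, and indented under it one key for each argument. play_rows: Moves the arm, as the interface text tells. Its arguments: {"type":"object","properties":{"series":{"type":"array"},"force":{"type":"number"}},"required":["series"]}

```bash
mkdir -p pics
cat > h.py <<'E'
import numpy as np, cv2
from cell import bot, cams
def pts(f):
    h,w=f["range_z"].shape
    u,v=np.meshgrid(np.arange(w),np.arange(h))
    p=cv2.undistortPoints(np.stack([u,v],-1).reshape(-1,1,2).astype(np.float64),f["intrinsics"],np.array(f["D"])).reshape(h,w,2)
    z=f["range_z"][...,None]
    c=np.concatenate([p*z,z],-1)
    R=cv2.Rodrigues(np.array(f["rvec"],float))[0]
    W=(c-np.array(f["tvec"]).reshape(3))@R
    W[f["range_z"]==0]=np.nan
    return W
def save(f,n): cv2.imwrite(f"pics/{n}.png",f["image"][...,::-1])
E
python3 - <<'E'
from h import *
o=bot.get_obs(); print(o)
for n in("top","side"):
    f=cams.grab_frame(n); save(f,n+"0"); np.save(n+"0.npy",pts(f))
    R=cv2.Rodrigues(np.array(f["rvec"],float))[0]; print(n,-R.T@np.array(f["tvec"]).ravel(),R[2],f["intrinsics"][0][0])
W=np.load("top0.npy")
# blobs above the table
z=np.nan_to_num(W[...,2]); 
for lo,hi in((.015,.04),(.04,.06),(.06,.075),(.085,.11),(.11,.14)):
    m=((z>lo)&(z<hi)&(W[...,0]<1)).astype(np.uint8)
    n,l,s,c=cv2.connectedComponentsWithStats(m)
    for i in range(1,n):
        if s[i,4]>60: print(lo,c[i].round(),s[i,2:],np.median(W[l==i],0).round(3), np.ptp(W[l==i],0).round(3))
E
```

```text
{'time_s': 0.0, 'joint_pos': array([ 1.12153324e+00,  3.07558317e-01,  1.50766745e+00, -4.45601653e-06,
        1.32839673e+00, -7.35034233e-02]), 'dq': array([ 0.0009958 ,  0.00323705,  0.00077402, -0.00068729, -0.00131659,
       -0.00109658]), 'joint_efforts': array([-6.66229625e-04, -4.57535255e+01, -2.51915896e+01, -8.88732552e-05,
        1.32486518e-02, -3.53904340e-05]), 'position': array([0.2107491 , 0.53426981, 0.24439166]), 'tool_rot': array([-3.13956797e+00, -1.44754267e-04,  2.76583392e+00]), 'ft_force': array([-0.26038347,  0.31304803,  0.43609632]), 'torque': array([ 0.01168574, -0.00246828,  0.01591627]), 'finger_force': 0.0, 'gripper_width': 0.0852910392606488}
top [ 0.46616755 -0.06065886  1.22738734] [ 0.13377516 -0.01063709 -0.99095462] 375.67996948688665
side [ 0.16477774 -0.8484982   0.74111984] [ 0.40236794  0.70899391 -0.57916118] 456.33566654993894
0.015 [283. 154.] [ 13  15 178] [0.794 0.041 0.031] [0.05  0.041 0.018]
0.015 [301. 154.] [ 24  16 263] [ 0.794 -0.014  0.032] [0.056 0.076 0.024]
0.015 [339. 159.] [ 31   7 143] [ 0.778 -0.138  0.03 ] [0.021 0.098
[... 2686 characters left out ...]
 [ 0.69  -0.414  0.096] [0.048 0.148 0.024]
0.085 [ 80. 267.] [ 16 183 857] [0.427 0.66  0.097] [0.561 0.009 0.025]
0.085 [376. 251.] [ 18  18 254] [ 0.479 -0.244  0.095] [0.051 0.052 0.016]
0.085 [ 76. 387.] [  7  26 119] [0.07  0.659 0.098] [0.077 0.007 0.024]
0.11 [563. 102.] [  8  19 105] [ 0.945 -0.872  0.121] [0.062 0.025 0.009]
0.11 [408. 150.] [ 5 21 61] [ 0.778 -0.345  0.125] [0.071 0.006 0.029]
0.11 [431. 177.] [ 52  11 200] [ 0.695 -0.411  0.124] [0.031 0.153 0.03 ]
0.11 [ 75. 257.] [  17  170 1045] [0.46  0.66  0.125] [0.512 0.01  0.03 ]
0.11 [401. 191.] [ 17  16 207] [ 0.654 -0.319  0.123] [0.046 0.048 0.018]
0.11 [ 71. 388.] [  8  25 141] [0.077 0.659 0.124] [0.072 0.008 0.03 ]
```

View pics/top0.png

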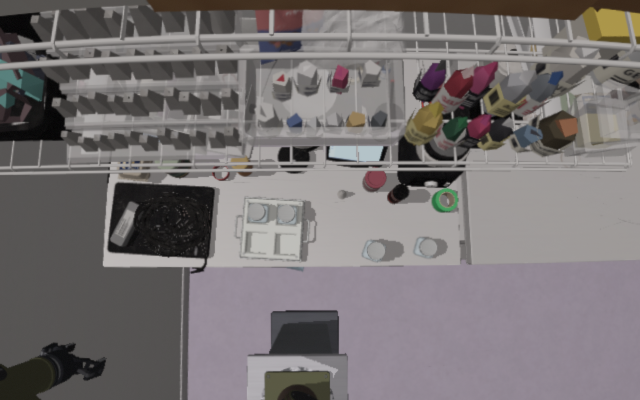

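View pics/side0.png

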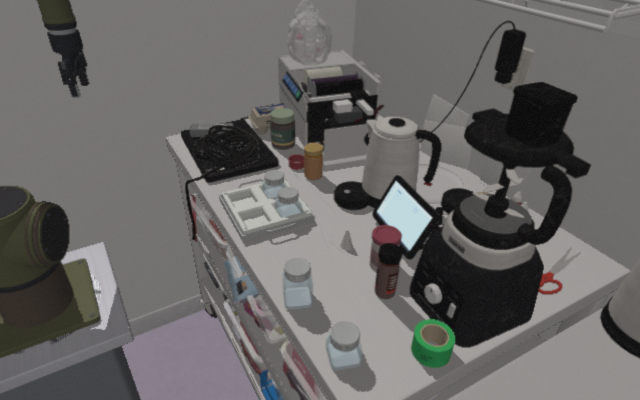

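The top view shows the tall jar at pixel (376,251), about (0.48,-0.24), and the short jar at (428,247), about (0.49,-0.41). The rack is at (271,229), with its front pockets empty. The side view agrees. Next I'll move over the rack for a close look.

>>> play_rows:
  series:
    - {"xyz": [-385, -325, -50], "roll": 68, "hand": -1}
    - {"xyz": [-385, -325, -50], "roll": 68, "hand": -1}
    - {"xyz": [-385, -325, -50], "roll": 68, "hand": -1}
    - {"xyz": [-385, -325, -50], "roll": 68, "hand": -1}
    - {"xyz": [-385, -325, -50], "roll": 68, "hand": -1}
    - {"xyz": [-385, -325, -50], "roll": 68, "hand": -1}
    - {"xyz": [-385, -325, -50], "roll": 68, "hand": -1}
    - {"xyz": [-385, -325, -50], "roll": 68, "hand": -1}

```text
time_s: 1.1
position: [0.4473, 0.0949, 0.2948]
tool_rot: [-3.142, -0.0, 1.578]
ft_force: [0.6, 0.6, -0.3]
gripper_width: 0.0856
finger_force: 0.0
```

>>> play_rows:
  series:
    - {"xyz": [0, 0, 0], "roll": 0, "hand": -1}
    - {"xyz": [0, 0, 0], "roll": 0, "hand": -1}

```text
time_s: 1.35
position: [0.4464, 0.0966, 0.2942]
tool_rot: [-3.14, -0.0, 1.577]
ft_force: [1.1, 0.5, 0.3]
gripper_width: 0.0852
finger_force: 0.0
```

Run:
```python
from h import *
o=bot.get_obs(); print(o["time_s"],o["position"],o["tool_rot"],o["joint_pos"])
f=cams.grab_frame("wrist"); save(f,"w1"); np.savez("w1",W=pts(f),im=f["image"])
R=cv2.Rodrigues(np.array(f["rvec"],float))[0]; print(-R.T@np.array(f["tvec"]).ravel(),R[2])
```

```text
1.35 [0.44639319 0.0965879  0.29419336] [-3.13998362e+00 -4.99534916e-04  1.57733161e+00] [1.20026860e-01 1.02080768e-01 1.65364592e+00 6.90112927e-04
 1.38740812e+00 1.13364802e-01]
[0.44584493 0.16471315 0.42375685] [ 0.00145086 -0.26873503 -0.96321305]
```

View pics/w1.png

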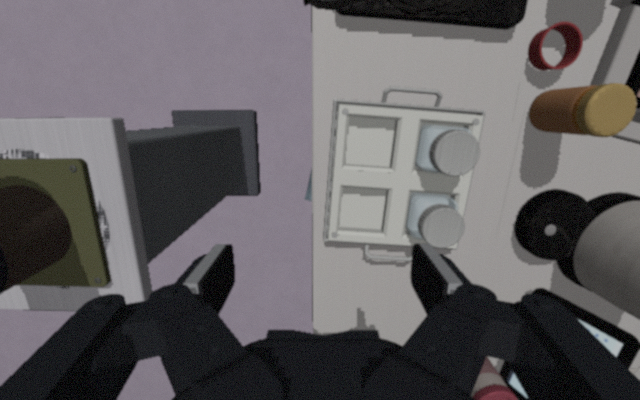

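The wrist view shows the rack level. The two front pockets are at (371,140) and (363,210), and the back jars' lids are at (453,152) and (440,226). Now I'll fit the pocket geometry.

Run:
```python
from h import *
d=np.load("w1.npz"); W=d["W"]; z=np.nan_to_num(W[...,2],nan=-1)
def rect(m,t):
    n,l,s,c=cv2.connectedComponentsWithStats(m.astype(np.uint8),connectivity=4)
    for i in range(1,n):
        if s[i,4]>300:
            P=(W[l==i][:,:2]*1000).astype(np.float32); r=cv2.minAreaRect(P)
            print(t,c[i].round(),s[i,4],"rect",np.round(r[0],1),np.round(r[1],1),round(r[2],1),"med",np.median(W[l==i],0).round(4))
roi=np.zeros(z.shape,bool); roi[85:262,318:490]=1
print("hist",np.histogram(z[roi],np.arange(-.01,.1,.005)))
rect(roi&(z>.022)&(z<.04),"board"); rect(roi&(z>.004)&(z<.016),"floor"); rect(roi&(z>.07)&(z<.09),"lid")
```

```text
hist (array([   0, 1000, 7882, 1077, 3566,  316, 1549, 2850, 6698,  133,  178,
        516,  583,   36,  141,  132,  163, 2915,  103,    0,    0]), array([-0.01 , -0.005,  0.   ,  0.005,  0.01 ,  0.015,  0.02 ,  0.025,
        0.03 ,  0.035,  0.04 ,  0.045,  0.05 ,  0.055,  0.06 ,  0.065,
        0.07 ,  0.075,  0.08 ,  0.085,  0.09 ,  0.095]))
board [413.  92.] 374 rect [559.9 188.3] [19.7 74.9] 86.6 med [0.5592 0.1937 0.0288]
board [396. 175.] 9627 rect [555.8  67.3] [216.7 192.7] 86.4 med [0.5487 0.0824 0.0307]
floor [371. 138.] 552 rect [509.7 128.5] [270.5 135. ] 41.4 med [0.4705 0.1681 0.0071]
floor [370. 141.] 2212 rect [510.4 128.6] [64.4 63.3] 86.1 med [0.5105 0.1293 0.0109]
floor [362. 208.] 1774 rect [504.3  32.7] [61.  63.1] 86.4 med [0.5045 0.0329 0.0108]
lid [455. 153.] 1738 rect [601.8 122.2] [53.7 52.3] 20.6 med [0.6007 0.1228 0.0786]
lid [442. 227.] 1443 rect [596.7  29.5] [53.4 52.6] 45.2 med [0.5955 0.0308 0.0784]
```

>>> play_rows:
  series:
    - {"xyz": [-420, 24, 0], "roll": 0, "hand": -1}
    - {"xyz": [-420, 24, 0], "roll": 0, "hand": -1}
    - {"xyz": [-420, 24, 0], "roll": 0, "hand": -1}
    - {"xyz": [-420, 24, 0], "roll": 0, "hand": -1}
    - {"xyz": [-420, 24, 0], "roll": 0, "hand": -1}
    - {"xyz": [-420, 24, 0], "roll": 0, "hand": -1}
    - {"xyz": [-420, 24, 0], "roll": 0, "hand": -1}
    - {"xyz": [-420, 24, 0], "roll": 0, "hand": -1}

```text
time_s: 2.4
position: [0.4753, -0.3241, 0.2938]
tool_rot: [-3.141, 0.0, 1.578]
ft_force: [0.2, 0.9, -0.4]
gripper_width: 0.0854
finger_force: 0.0
```

>>> play_rows:
  series:
    - {"xyz": [0, 0, 0], "roll": 0, "hand": -1}
    - {"xyz": [0, 0, 0], "roll": 0, "hand": -1}

```text
time_s: 2.65
position: [0.4746, -0.3207, 0.2947]
tool_rot: [-3.141, -0.001, 1.582]
ft_force: [-0.6, 0.5, -0.4]
gripper_width: 0.0852
finger_force: 0.0
```

Run:
```python
from h import *
o=bot.get_obs(); print(o["time_s"],o["position"],o["tool_rot"],o["joint_pos"])
f=cams.grab_frame("wrist"); save(f,"w2"); W=pts(f); np.savez("w2",W=W,im=f["image"])
z=np.nan_to_num(W[...,2],nan=-1)
for lo,hi in((.005,.046),(.03,.046),(.055,.075),(.088,.105)):
    n,l,s,c=cv2.connectedComponentsWithStats(((z>lo)&(z<hi)).astype(np.uint8),connectivity=4)
    for i in range(1,n):
        if s[i,4]>300:
            P=(W[l==i][:,:2]*1000).astype(np.float32); r=cv2.minAreaRect(P)
            print(lo,c[i].round(),s[i,4],"rect",np.round(r[0],1),np.round(r[1],1),round(r[2],1),"med",np.median(W[l==i],0).round(4))
```

```text
2.65 [ 0.47459115 -0.32065581  0.29468566] [-3.14122586e+00 -8.93634007e-04  1.58170651e+00] [-6.68229210e-01  2.70833216e-01  1.43238164e+00  4.69010376e-04
  1.43922453e+00 -6.79201286e-01]
0.005 [566.  45.] 2942 rect [ 771.4 -170.6] [120.   26.9] 81.9 med [ 0.7751 -0.1648  0.0304]
0.005 [476.  32.] 536 rect [ 662.9 -149.3] [27.4 22.9] 85.0 med [ 0.6599 -0.1526  0.0233]
0.005 [480. 112.] 665 rect [ 683.8 -248.1] [60.6 25.5] 89.3 med [ 0.6758 -0.2469  0.0278]
0.005 [443. 163.] 372 rect [ 641.6 -315.2] [44.3 19.8] 69.8 med [ 0.6348 -0.3116  0.0277]
0.005 [559. 183.] 360 rect [ 803.5 -339.5] [  2.1 140.1] 85.6 med [ 0.8028 -0.3396  0.0294]
0.005 [469. 235.] 987 rect [ 687.5 -421. ] [112.2   4.5] 86.2 med [ 0.6879 -0.4166  0.0274]
0.005 [331. 217.] 751 rect [ 487.8 -411.4] [59.6 59.5] 71.4 med [ 0.4844 -0.3877  0.0375]
0.03 [576.  46.] 1490 rect [ 778.3 -173.1] [117.   12.5] 81.9 med [ 0.779  -0.1667  0.0388]
0.03 [484. 113.] 304 rect [ 682.8 -248.2] [59.5 23.1] 89.9 med [ 0.6752 -0.2476  0.038 ]
0.03 [472. 237.] 478 rect [ 687.  -420.1] [110.1   3.3] 86.1 med [ 0.6871 -0.416   0.0389]
[... 304 characters left out ...]
.2 -261.2] [23.7 59.9] 64.9 med [ 0.4641 -0.2662  0.0675]
0.055 [563. 190.] 470 rect [ 791.  -341.7] [  9.9 163.3] 89.2 med [ 0.7782 -0.3401  0.066 ]
0.055 [485. 237.] 630 rect [ 686.  -411.4] [126.5  18.8] 81.4 med [ 0.69   -0.3986  0.0676]
0.055 [332. 240.] 1343 rect [ 487.9 -411.8] [53.3 53.1] 75.8 med [ 0.4877 -0.4095  0.0682]
0.088 [622. 103.] 2024 rect [ 801.4 -224.3] [126.3  13.2] 82.4 med [ 0.7999 -0.2367  0.0954]
0.088 [328. 105.] 2053 rect [ 479.4 -244. ] [52.8 52.6] 32.1 med [ 0.4795 -0.2434  0.0965]
0.088 [533. 113.] 3120 rect [ 703.1 -247.7] [65.6 65.1] 35.0 med [ 0.7012 -0.2471  0.0958]
0.088 [523. 231.] 1797 rect [ 746.6 -371.2] [204.6  84.7] 35.4 med [ 0.6936 -0.3794  0.0967]
```

View pics/w2.png

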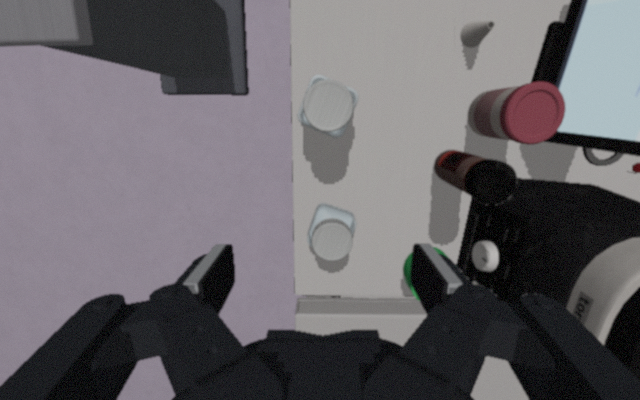

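The wrist view shows the short jar's lid at (331,240) and the tall jar's lid at (328,105). The jar yaws are about -18.5° (short) and -25° (tall). I'll grasp the short jar by its lid.

>>> play_rows:
  series:
    - {"xyz": [-91, 12, 40], "roll": 19, "hand": -1}
    - {"xyz": [-91, 12, 90], "roll": 19, "hand": -1}
    - {"xyz": [-91, 12, 130], "roll": 19, "hand": -1}
    - {"xyz": [-91, 12, 180], "roll": 19, "hand": -1}
    - {"xyz": [-91, 12, 215], "roll": 19, "hand": -1}
    - {"xyz": [-91, 12, 230], "roll": 19, "hand": -1}
    - {"xyz": [-91, 12, 236], "roll": 19, "hand": -1}
    - {"xyz": [-91, 12, 236], "roll": 19, "hand": -1}

```text
time_s: 3.7
position: [0.4879, -0.4142, 0.0598]
tool_rot: [3.14, 0.001, 1.248]
ft_force: [-0.1, -0.0, -0.1]
gripper_width: 0.0853
finger_force: 0.0
```

>>> play_rows:
  series:
    - {"xyz": [0, 0, 0], "roll": 0, "hand": -1}

```text
time_s: 3.82
position: [0.4881, -0.4147, 0.0604]
tool_rot: [3.139, 0.001, 1.248]
ft_force: [0.1, 0.7, 0.2]
gripper_width: 0.0854
finger_force: 0.0
```

Run:
```python
from h import *
o=bot.get_obs(); print(o["time_s"],o["position"],o["tool_rot"])
f=cams.grab_frame("wrist"); save(f,"w3"); W=pts(f)
z=np.nan_to_num(W[...,2],nan=-1)
m=(z>.062)&(z<.074)&(abs(W[...,0]-.488)<.029)&(abs(W[...,1]+.411)<.029)
P=W[m]; print(len(P),P.min(0),P.max(0),cv2.minAreaRect((P[:,:2]*1000).astype(np.float32)))
# tall jar
for lo,hi in((.05,.074),(.09,.1)):
  m=(z>lo)&(z<hi)&(abs(W[...,0]-.48)<.06)&(abs(W[...,1]+.244)<.06); P=W[m]
  if len(P)>50: print(lo,len(P),cv2.minAreaRect((P[:,:2]*1000).astype(np.float32)))
```

```text
3.825 [ 0.48807503 -0.41466523  0.06041281] [3.13872582e+00 1.39498520e-03 1.24756796e+00]
10077 [ 0.46081622 -0.43975353  0.06200468] [ 0.51487085 -0.38550001  0.07073098] ((487.7956848144531, -412.45721435546875), (53.689735412597656, 53.98848342895508), 16.204261779785156)
```

View pics/w3.png

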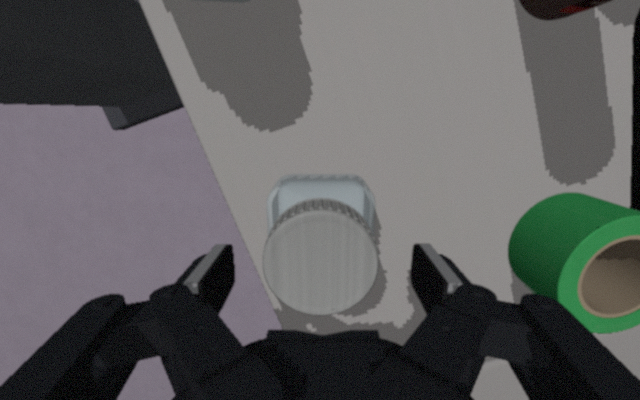

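The jar sits centred between the pads at (321,255) with its faces parallel to the tool. Closing now.

>>> play_rows:
  series:
    - {"xyz": [2, 0, 2], "roll": 0, "hand": -1}
    - {"xyz": [2, 0, 2], "roll": 0, "hand": 0.2}
    - {"xyz": [2, 0, 2], "roll": 0, "hand": 0.4}
    - {"xyz": [2, 0, 2], "roll": 0, "hand": 1}
    - {"xyz": [2, 0, 2], "roll": 0, "hand": 1}
    - {"xyz": [2, 0, 2], "roll": 0, "hand": 1}
    - {"xyz": [2, 0, 2], "roll": 0, "hand": 1}
  force: 50

```text
time_s: 4.75
position: [0.488, -0.4122, 0.0571]
tool_rot: [3.141, 0.0, 1.247]
ft_force: [-0.1, 0.7, 6.5]
gripper_width: 0.0518
finger_force: 52.8
```

>>> play_rows:
  series:
    - {"xyz": [0, 0, -10], "roll": 0, "hand": 1}
    - {"xyz": [0, 0, -40], "roll": 0, "hand": 1}
    - {"xyz": [0, 0, -80], "roll": 0, "hand": 1}
    - {"xyz": [0, 0, -100], "roll": 0, "hand": 1}
    - {"xyz": [0, 0, -100], "roll": 0, "hand": 1}

```text
time_s: 5.38
position: [0.4884, -0.4127, 0.1583]
tool_rot: [3.139, 0.001, 1.247]
ft_force: [0.1, 0.4, -2.7]
gripper_width: 0.0516
finger_force: 53.2
```

```bash
cat > tgt.py <<'E'
import sys; from h import *
o=bot.get_obs(); p=o["position"]; yaw=o["tool_rot"][2]
x,y,Y=map(float,sys.argv[1:4]); d=np.array([x,y])-p[:2]*1000
print(o["time_s"],(p*1000).round(1),"yaw",np.degrees(o["tool_rot"]).round(2),"f",o["ft_force"].round(1),o["torque"].round(2),"w",round(o["gripper_width"],4),o["finger_force"])
print("tool dx",d@[np.cos(yaw),np.sin(yaw)],"dy",d@[np.sin(yaw),-np.cos(yaw)],"roll",-(Y-np.degrees(yaw)))
E
python3 tgt.py 509.8 128.3 86.4
python3 - <<'E'
from h import *
f=cams.grab_frame("wrist"); save(f,"w4"); W=pts(f)
z=W[...,2]; P=W[150:330,250:390].reshape(-1,3); P=P[np.isfinite(P[:,2])&(P[:,2]>.14)]; h=np.percentile(P[:,2],95); print(h); 
P=P[P[:,2]>h-.01]; print(cv2.minAreaRect((P[:,:2]*1000).astype(np.float32)))
E
```

```text
5.375 [ 488.4 -412.7  158.3] yaw [1.7983e+02 9.0000e-02 7.1470e+01] f [ 0.1  0.4 -2.7] [-0.    0.04  0.03] w 0.0516 53.16975295543671
tool dx 519.7708820687068 dy -151.62438451877364 roll -14.932709622086733
0.18439497497573615
((487.9440002441406, -409.2796630859375), (29.81122589111328, 58.2084846496582), 71.20227813720703)
```

View pics/w4.png

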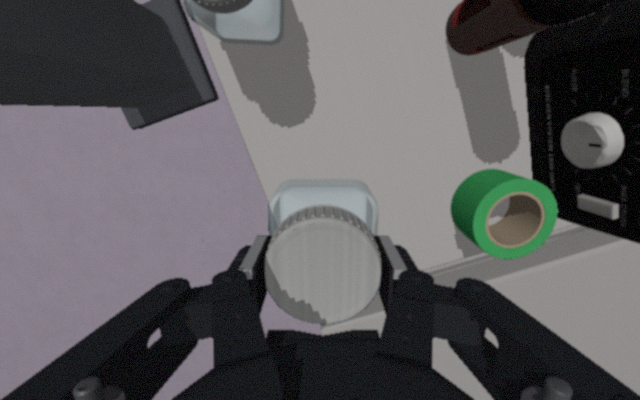

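The jar is held upright and square to the gripper. Carrying it over the front left pocket.

>>> play_rows:
  series:
    - {"xyz": [40, -11, -30], "roll": -2, "hand": 1}
    - {"xyz": [90, -26, -35], "roll": -5, "hand": 1}
    - {"xyz": [150, -44, -35], "roll": -8, "hand": 1}
    - {"xyz": [210, -61, -35], "roll": -11, "hand": 1}
    - {"xyz": [270, -79, -35], "roll": -13, "hand": 1}
    - {"xyz": [330, -96, -35], "roll": -15, "hand": 1}
    - {"xyz": [390, -114, -35], "roll": -15, "hand": 1}
    - {"xyz": [450, -131, -35], "roll": -15, "hand": 1}

```text
time_s: 6.42
position: [0.505, 0.0581, 0.1899]
tool_rot: [-3.138, 0.0, 1.509]
ft_force: [1.0, -0.9, -2.3]
gripper_width: 0.0512
finger_force: 53.5
```

>>> play_rows:
  series:
    - {"xyz": [35, 0, 0], "roll": 0, "hand": 1}
    - {"xyz": [60, 0, 0], "roll": 0, "hand": 1}
    - {"xyz": [60, 0, 0], "roll": 0, "hand": 1}
    - {"xyz": [60, 0, 0], "roll": 0, "hand": 1}

```text
time_s: 6.92
position: [0.5092, 0.1155, 0.1904]
tool_rot: [-3.139, 0.001, 1.51]
ft_force: [0.2, -0.6, -3.2]
gripper_width: 0.0514
finger_force: 53.5
```

```bash
python3 tgt.py 509.8 128.3 86.4
```

```text
6.925 [509.2 115.5 190.4] yaw [-1.7984e+02  7.0000e-02  8.6490e+01] f [ 0.2 -0.6 -3.2] [-0.02  0.02 -0.02] w 0.0514 53.46276104450226
tool dx 12.787113517540801 dy -0.21604055783937137 roll 0.09000290215527684
```

>>> play_rows:
  series:
    - {"xyz": [13, 0, 0], "roll": 0, "hand": 1}
    - {"xyz": [13, 0, 30], "roll": 0, "hand": 1}
    - {"xyz": [13, 0, 60], "roll": 0, "hand": 1}
    - {"xyz": [13, 0, 78], "roll": 0, "hand": 1}
    - {"xyz": [13, 0, 78], "roll": 0, "hand": 1}
    - {"xyz": [13, 0, 78], "roll": 0, "hand": 1}

```text
time_s: 7.68
position: [0.5118, 0.1291, 0.1143]
tool_rot: [3.14, -0.0, 1.509]
ft_force: [-0.3, 0.3, -2.7]
gripper_width: 0.0513
finger_force: 53.5
```

```bash
python3 tgt.py 509.8 128.3 86.4;python3 - <<'E'
from h import *
f=cams.grab_frame("wrist"); save(f,"w5"); W=pts(f); z=np.nan_to_num(W[...,2],nan=-1)
# held jar lid top and near body edges; back jar lids & right floor
for n,lo,hi,c in(("held lid",.115,.135,(.51,.128)),("lidL",.072,.085,(.602,.122)),("lidR",.072,.085,(.597,.03)),("floorR",.006,.016,(.504,.033))):
    m=(z>lo)&(z<hi)&(abs(W[...,0]-c[0])<.036)&(abs(W[...,1]-c[1])<.036); P=W[m]
    if len(P)>50: print(n,len(P),cv2.minAreaRect((P[:,:2]*1000).astype(np.float32)))
m=(z>.08)&(z<.1)&(abs(W[...,0]-.51)<.04)&(abs(W[...,1]-.128)<.04);P=W[m];print(len(P),cv2.minAreaRect((P[:,:2]*1000).astype(np.float32)))
E
```

```text
7.675 [511.8 129.1 114.3] yaw [ 1.7993e+02 -2.0000e-02  8.6430e+01] f [-0.3  0.3 -2.7] [ 0.01  0.   -0.02] w 0.0513 53.48776817321777
tool dx -0.9493029633312491 dy -1.9527756363521789 roll 0.030836647575327447
held lid 11925 ((513.7131958007812, 130.61590576171875), (60.5300407409668, 55.87520980834961), 31.603750228881836)
lidL 5999 ((602.2719116210938, 122.30418395996094), (53.99691390991211, 53.92842483520508), 81.21646118164062)
lidR 1144 ((599.2100219726562, 25.17340660095215), (44.408164978027344, 39.61146545410156), 85.94358825683594)
floorR 771 ((501.3000793457031, 10.03439712524414), (21.52982521057129, 66.1007308959961), 80.11421203613281)
2488 ((513.0336303710938, 146.8771209716797), (24.009479522705078, 59.18976593017578), 85.99229431152344)
```

View pics/w5.png

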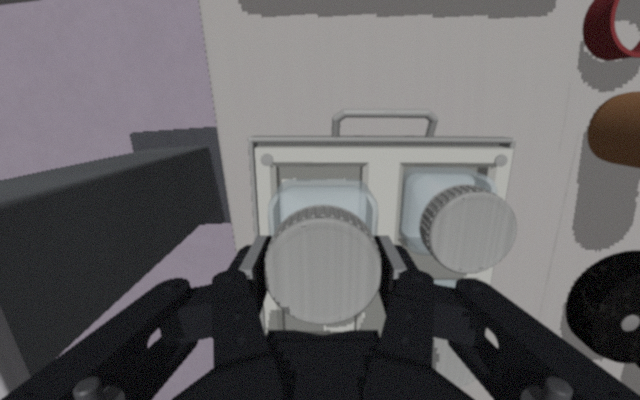

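The jar is about 2 mm too far back in x, so I'll correct that and lower gently.

>>> play_rows:
  series:
    - {"xyz": [-1, -2, 0], "roll": 0, "hand": 1}
    - {"xyz": [-1, -2, 10], "roll": 0, "hand": 1}
    - {"xyz": [-1, -2, 18], "roll": 0, "hand": 1}
    - {"xyz": [-1, -2, 24], "roll": 0, "hand": 1}
    - {"xyz": [-1, -2, 29], "roll": 0, "hand": 1}
    - {"xyz": [-1, -2, 34], "roll": 0, "hand": 1}
    - {"xyz": [-1, -2, 34], "roll": 0, "hand": 1}

```text
time_s: 8.6
position: [0.5087, 0.1282, 0.0792]
tool_rot: [-3.141, 0.0, 1.509]
ft_force: [-0.4, -0.1, -3.2]
gripper_width: 0.0515
finger_force: 53.5
```

```bash
python3 tgt.py 509.8 128.3 86.4
```

```text
8.6 [508.7 128.2  79.2] yaw [-1.7995e+02  1.0000e-02  8.6470e+01] f [-0.4 -0.1 -3.2] [ 0.02 -0.08  0.01] w 0.0515 53.48804712295532
tool dx 0.1622949936824029 dy 1.065993536859549 roll 0.06642871901736669
```

>>> play_rows:
  series:
    - {"xyz": [0, 0.5, 4], "roll": 0, "hand": 1}
    - {"xyz": [0, 0.5, 7], "roll": 0, "hand": 1}
    - {"xyz": [0, 0.5, 10], "roll": 0, "hand": 1}
    - {"xyz": [0, 0.5, 12], "roll": 0, "hand": 1}
    - {"xyz": [0, 0.5, 13], "roll": 0, "hand": 1}

```text
time_s: 9.22
position: [0.5095, 0.1282, 0.0671]
tool_rot: [-3.141, 0.0, 1.509]
ft_force: [-1.6, -1.3, 8.4]
gripper_width: 0.0515
finger_force: 54.6
```

```bash
python3 tgt.py 509.8 128.3 86.4
```

```text
9.225 [509.5 128.2  67.1] yaw [-179.99    0.     86.47] f [-1.6 -1.3  8.4] [-0.05  0.63 -0.01] w 0.0515 54.58874702453613
tool dx 0.09262791877050543 dy 0.31484969735565715 roll 0.06932922725690105
```

The jar is seated, with 8 N of contact. Releasing it and going to the tall jar.

>>> play_rows:
  series:
    - {"xyz": [0, 0, -0.5], "roll": 0, "hand": -0.7}
    - {"xyz": [0, 0, -0.5], "roll": 0, "hand": -0.7}
    - {"xyz": [0, 0, -0.5], "roll": 0, "hand": -0.7}
    - {"xyz": [0, 0, -15], "roll": 0, "hand": -0.7}
    - {"xyz": [0, 0, -60], "roll": 0, "hand": -0.7}
    - {"xyz": [0, 0, -110], "roll": 0, "hand": -0.8}
    - {"xyz": [0, 0, -150], "roll": 0, "hand": -1}
    - {"xyz": [-50, -1, -150], "roll": 0, "hand": -1}

```text
time_s: 10.22
position: [0.509, 0.0803, 0.2219]
tool_rot: [3.131, -0.002, 1.514]
ft_force: [0.3, -0.4, -0.3]
gripper_width: 0.0853
finger_force: 0.0
```

>>> play_rows:
  series:
    - {"xyz": [-308, -6, 0], "roll": 21.5, "hand": -1}
    - {"xyz": [-308, -6, 0], "roll": 21.5, "hand": -1}
    - {"xyz": [-308, -6, 0], "roll": 21.5, "hand": -1}
    - {"xyz": [-308, -6, 0], "roll": 21.5, "hand": -1}
    - {"xyz": [-308, -6, 0], "roll": 21.5, "hand": -1}
    - {"xyz": [-308, -6, 0], "roll": 21.5, "hand": -1}
    - {"xyz": [-308, -6, 0], "roll": 21.5, "hand": -1}

```text
time_s: 11.1
position: [0.4801, -0.2284, 0.2171]
tool_rot: [-3.141, -0.001, 1.133]
ft_force: [0.5, 0.5, 0.5]
gripper_width: 0.0855
finger_force: 0.0
```

```bash
python3 - <<'E'
from h import *
f=cams.grab_frame("wrist"); save(f,"w6"); W=pts(f); z=np.nan_to_num(W[...,2],nan=-1)
near=(abs(W[...,0]-.48)<.05)&(abs(W[...,1]+.244)<.05)
for lo,hi in((.088,.104),(.05,.075),(.02,.075)):
    m=near&(z>lo)&(z<hi); P=W[m]
    if len(P)>50: r=cv2.minAreaRect((P[:,:2]*1000).astype(np.float32)); print(lo,len(P),r)
E
python3 tgt.py 479.4 -244 65
```

```text
0.088 2787 ((479.8764343261719, -243.40008544921875), (53.45854568481445, 53.6002082824707), 2.9635584354400635)
0.05 879 ((480.33355712890625, -242.2392120361328), (56.95655822753906, 59.62738800048828), 68.43240356445312)
0.02 1111 ((480.2550354003906, -242.28634643554688), (57.16476821899414, 59.50710678100586), 68.03279113769531)
11.15 [ 480.2 -227.6  217.1] yaw [-1.7998e+02 -4.0000e-02  6.4980e+01] f [-0.4 -0.3  0.4] [0.01 0.02 0.02] w 0.0853 0.0
tool dx -15.185191272666167 dy 6.208813074647297 roll -0.01852660947523077
```

View pics/w6.png

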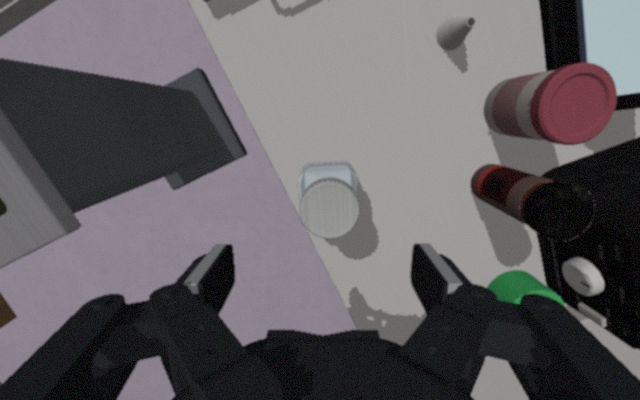

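The tall lid is at (329,208) and the jar yaw is about -22°. Descending and gripping the lid.

>>> play_rows:
  series:
    - {"xyz": [-15, 6, 30], "roll": -2.5, "hand": -1}
    - {"xyz": [-15, 6, 80], "roll": -2.5, "hand": -1}
    - {"xyz": [-15, 6, 115], "roll": -2.5, "hand": -1}
    - {"xyz": [-15, 6, 128], "roll": -2.5, "hand": -1}
    - {"xyz": [-15, 6, 131], "roll": -2.5, "hand": -1}
    - {"xyz": [-15, 6, 131], "roll": -2.5, "hand": -1}

```text
time_s: 11.9
position: [0.4806, -0.2448, 0.0868]
tool_rot: [3.139, 0.0, 1.178]
ft_force: [-0.0, 0.0, 0.3]
gripper_width: 0.0856
finger_force: 0.0
```

```bash
python3 tgt.py 479.7 -243.6 67.5
python3 - <<'E'
from h import *
f=cams.grab_frame("wrist"); save(f,"w7"); W=pts(f); z=np.nan_to_num(W[...,2],nan=-1)
near=(abs(W[...,0]-.48)<.05)&(abs(W[...,1]+.244)<.05)
for lo,hi in((.088,.104),(.04,.075)):
    m=near&(z>lo)&(z<hi); P=W[m]
    if len(P)>50: r=cv2.minAreaRect((P[:,:2]*1000).astype(np.float32)); print(lo,len(P),r)
E
```

```text
11.9 [ 480.6 -244.8   86.8] yaw [1.7988e+02 2.0000e-02 6.7520e+01] f [-0.   0.   0.3] [-0.02 -0.07  0.03] w 0.0856 0.0
tool dx 0.7420780723860317 dy -1.281847488943607 roll 0.020698340513092717
0.088 11840 ((476.41876220703125, -240.97933959960938), (54.286678314208984, 99.40823364257812), 47.58229064941406)
0.04 3269 ((485.5021667480469, -229.00369262695312), (29.235082626342773, 59.60515594482422), 66.2919692993164)
```

View pics/w7.png

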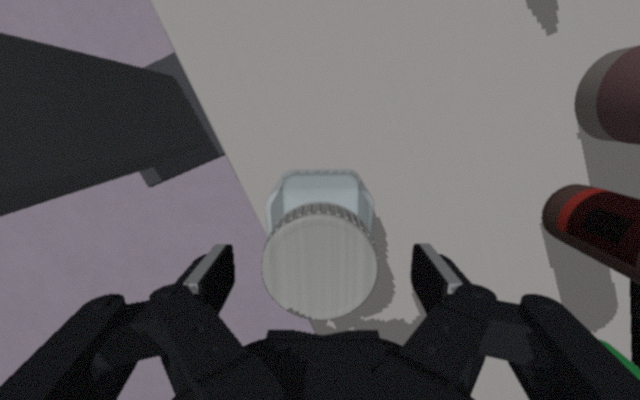

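>>> play_rows:
  series:
    - {"xyz": [1, -1, 2], "roll": 0, "hand": -1}
    - {"xyz": [1, -1, 2], "roll": 0, "hand": 0.2}
    - {"xyz": [1, -1, 2], "roll": 0, "hand": 0.4}
    - {"xyz": [1, -1, 2], "roll": 0, "hand": 1}
    - {"xyz": [1, -1, 2], "roll": 0, "hand": 1}
    - {"xyz": [1, -1, 2], "roll": 0, "hand": 1}
    - {"xyz": [1, -1, 2], "roll": 0, "hand": 1}
  force: 90

```text
time_s: 12.82
position: [0.4792, -0.2437, 0.0845]
tool_rot: [3.141, 0.0, 1.177]
ft_force: [-2.0, 0.4, 5.8]
gripper_width: 0.0521
finger_force: 92.9
```

>>> play_rows:
  series:
    - {"xyz": [0, 0, -10], "roll": 0, "hand": 1}
    - {"xyz": [0, 0, -40], "roll": 0, "hand": 1}
    - {"xyz": [0, 0, -70], "roll": 0, "hand": 1}
    - {"xyz": [0, 0, -90], "roll": 0, "hand": 1}
    - {"xyz": [0, 0, -90], "roll": 0, "hand": 1}

```text
time_s: 13.45
position: [0.4799, -0.2441, 0.1753]
tool_rot: [3.138, 0.001, 1.177]
ft_force: [1.0, -0.8, -3.5]
gripper_width: 0.0519
finger_force: 95.0
```

```bash
python3 tgt.py 504.2 34 86.4
python3 - <<'E'
from h import *
f=cams.grab_frame("wrist"); save(f,"w8"); W=pts(f); z=np.nan_to_num(W[...,2],nan=-1)
near=(abs(W[...,0]-.48)<.05)&(abs(W[...,1]+.244)<.05)
for lo,hi in((.178,.195),(.13,.164)):
    m=near&(z>lo)&(z<hi); m[:,:262]=0; m[:,384:]=0; P=W[m]
    if len(P)>50: r=cv2.minAreaRect((P[:,:2]*1000).astype(np.float32)); print(lo,len(P),r)
E
```

```text
13.45 [ 479.9 -244.1  175.3] yaw [1.798e+02 3.000e-02 6.746e+01] f [ 1.  -0.8 -3.5] [-0.06  0.01 -0.03] w 0.0519 94.95993470773101
tool dx 266.14666805122823 dy -84.11221875497385 roll -18.938425557527964
0.178 11046 ((479.8372497558594, -243.76254272460938), (54.08066940307617, 54.33179473876953), 23.263019561767578)
0.13 3397 ((486.7489318847656, -227.49974060058594), (25.139629364013672, 59.69703674316406), 67.43219757080078)
```

View pics/w8.png

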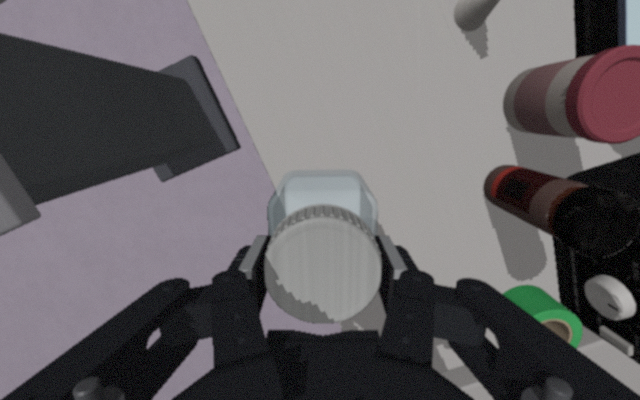

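The tall jar is held square (yaw difference under 1°). Carrying it to the front right pocket.

>>> play_rows:
  series:
    - {"xyz": [40, -13, -12], "roll": -4, "hand": 1}
    - {"xyz": [90, -28, -12], "roll": -9, "hand": 1}
    - {"xyz": [145, -46, -12], "roll": -14, "hand": 1}
    - {"xyz": [200, -63, -12], "roll": -19.4, "hand": 1}
    - {"xyz": [245, -77, -12], "roll": -19.4, "hand": 1}
    - {"xyz": [266, -84, -12], "roll": -19.4, "hand": 1}
    - {"xyz": [266, -84, -12], "roll": -19.4, "hand": 1}
    - {"xyz": [266, -84, -12], "roll": -19.4, "hand": 1}

```text
time_s: 14.5
position: [0.5026, 0.034, 0.1847]
tool_rot: [-3.139, 0.001, 1.516]
ft_force: [-0.1, 0.2, -3.2]
gripper_width: 0.0511
finger_force: 94.9
```

>>> play_rows:
  series:
    - {"xyz": [0, 0, 20], "roll": 0, "hand": 1}
    - {"xyz": [0, 0, 40], "roll": 0, "hand": 1}
    - {"xyz": [0, 0, 50], "roll": 0, "hand": 1}
    - {"xyz": [0, 0, 50], "roll": 0, "hand": 1}

```text
time_s: 15.0
position: [0.5027, 0.0336, 0.1349]
tool_rot: [-3.139, 0.0, 1.515]
ft_force: [0.1, -0.4, -3.3]
gripper_width: 0.0517
finger_force: 94.8
```

```bash
python3 tgt.py 504.2 34 86.9
python3 - <<'E'
from h import *
f=cams.grab_frame("wrist"); save(f,"w9"); W=pts(f); z=np.nan_to_num(W[...,2],nan=-1)
for n,lo,hi,c,w in(("held lid",.14,.16,(.504,.034),.04),("held body",.095,.128,(.504,.034),.045),("short",.07,.085,(.51,.128),.036),("shortbody",.04,.06,(.51,.128),.036),("lidL",.07,.085,(.602,.122),.036)):
    m=(z>lo)&(z<hi)&(abs(W[...,0]-c[0])<w)&(abs(W[...,1]-c[1])<w)
    if n[0]=="h": m[:,:262]=0; m[:,384:]=0
    P=W[m]
    if len(P)>50: print(n,len(P),cv2.minAreaRect((P[:,:2]*1000).astype(np.float32)),np.median(P[:,2]))
E
```

```text
15.0 [502.7  33.6 134.9] yaw [-1.7988e+02  1.0000e-02  8.6800e+01] f [ 0.1 -0.4 -3.3] [ 0.01 -0.04  0.01] w 0.0517 94.84642853960395
tool dx 0.4544184787435712 dy 1.4881782068078635 roll -0.10067116603048021
held lid 10860 ((502.0160217285156, 33.89493179321289), (53.65680694580078, 54.811370849609375), 83.56012725830078) 0.14670816962758493
held body 3333 ((503.4272155761719, 51.94227981567383), (25.291624069213867, 59.172359466552734), 86.52262878417969) 0.11751137027263506
short 7044 ((509.1844482421875, 127.28692626953125), (53.051918029785156, 53.848941802978516), 87.92829132080078) 0.07850349498654545
shortbody 1100 ((509.2216491699219, 127.23650360107422), (58.64264678955078, 59.40232467651367), 86.88370513916016) 0.04928382604757494
lidL 7175 ((602.025146484375, 121.9446792602539), (54.13099670410156, 53.49248123168945), 28.06368064880371) 0.0785450515204045
```

View pics/w9.png

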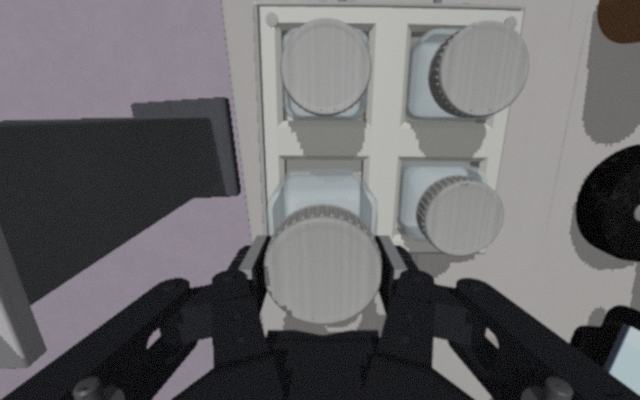

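The short jar is seated: its lid at (326,67) is 78 mm high. The tall jar is aligned over the right pocket. Shifting it 1 mm and lowering.

>>> play_rows:
  series:
    - {"xyz": [0, 1.3, 6], "roll": 0, "hand": 1}
    - {"xyz": [0, 1.3, 12], "roll": 0, "hand": 1}
    - {"xyz": [0, 1.3, 18], "roll": 0, "hand": 1}
    - {"xyz": [0, 1.3, 23], "roll": 0, "hand": 1}
    - {"xyz": [0, 1.3, 28], "roll": 0, "hand": 1}
    - {"xyz": [0, 1.3, 28], "roll": 0, "hand": 1}

```text
time_s: 15.8
position: [0.5043, 0.0344, 0.1072]
tool_rot: [-3.14, 0.0, 1.516]
ft_force: [0.7, -0.7, -3.2]
gripper_width: 0.0519
finger_force: 94.9
```

```bash
python3 tgt.py 504.2 34 86.9
```

```text
15.8 [504.3  34.4 107.2] yaw [-1.7994e+02  1.0000e-02  8.6880e+01] f [ 0.7 -0.7 -3.2] [ 0.   -0.04  0.02] w 0.0519 94.87299034371972
tool dx -0.3656263369610994 dy -0.03190277782900128 roll -0.02397076714692048
```

>>> play_rows:
  series:
    - {"xyz": [0, 0, 4], "roll": 0, "hand": 1}
    - {"xyz": [0, 0, 7], "roll": 0, "hand": 1}
    - {"xyz": [0, 0, 10], "roll": 0, "hand": 1}
    - {"xyz": [0, 0, 12], "roll": 0, "hand": 1}
    - {"xyz": [0, 0, 13], "roll": 0, "hand": 1}
    - {"xyz": [0, 0, 13], "roll": 0, "hand": 1}

```text
time_s: 16.55
position: [0.5048, 0.0344, 0.0949]
tool_rot: [3.141, -0.0, 1.516]
ft_force: [0.2, 0.3, -1.8]
gripper_width: 0.0516
finger_force: 95.3
```

```bash
python3 tgt.py 504.2 34 86.9
```

```text
16.55 [504.8  34.4  94.9] yaw [ 1.7998e+02 -1.0000e-02  8.6870e+01] f [ 0.2  0.3 -1.8] [ 0.07  0.08 -0.01] w 0.0516 95.29886350035667
tool dx -0.4695169482362533 dy -0.568510398044093 roll -0.03305552031707748
```

>>> play_rows:
  series:
    - {"xyz": [0, 0, 1], "roll": 0, "hand": 1}
    - {"xyz": [0, 0, 1], "roll": 0, "hand": 1}
    - {"xyz": [0, 0, 1], "roll": -5, "hand": 1}
    - {"xyz": [0, 0, 1], "roll": -10, "hand": 1}
    - {"xyz": [0, 0, 1], "roll": -15, "hand": 1}
    - {"xyz": [0, 0, 1], "roll": -20, "hand": 1}
  force: 110

```text
time_s: 17.3
position: [0.5038, 0.0346, 0.0947]
tool_rot: [-3.141, -0.001, 1.866]
ft_force: [-4.2, 1.2, 9.4]
gripper_width: 0.0512
finger_force: 116.8
```

```bash
python3 tgt.py 504.2 34 86.9
```

```text
17.3 [503.8  34.6  94.7] yaw [-1.7997e+02 -6.0000e-02  1.0691e+02] f [-4.2  1.2  9.4] [ 0.14  0.69 -0.72] w 0.0512 116.78369963541627
tool dx -0.6911546943028682 dy 0.21447248748636147 roll 20.006335974706758
```

>>> play_rows:
  series:
    - {"xyz": [0, 0, 0], "roll": -5, "hand": 1}
    - {"xyz": [0, 0, 0], "roll": -10, "hand": 1}
    - {"xyz": [0, 0, 0], "roll": -15, "hand": 1}
    - {"xyz": [0, 0, 0], "roll": -20, "hand": 1}
    - {"xyz": [0, 0, 0], "roll": -25, "hand": 1}
    - {"xyz": [0, 0, 0], "roll": -30, "hand": 1}
    - {"xyz": [0, 0, 0], "roll": -35, "hand": 1}
    - {"xyz": [0, 0, 0], "roll": -40, "hand": 1}

```text
time_s: 18.3
position: [0.5036, 0.0346, 0.0947]
tool_rot: [3.142, -0.001, 2.564]
ft_force: [-5.1, 0.8, 9.0]
gripper_width: 0.0511
finger_force: 116.8
```

```bash
python3 tgt.py 504.2 34 86.9
```

```text
18.3 [503.6  34.6  94.7] yaw [ 1.8000e+02 -8.0000e-02  1.4691e+02] f [-5.1  0.8  9. ] [ 0.16  0.7  -0.72] w 0.0511 116.78221832960844
tool dx -0.8145590202394116 dy -0.14495512109946967 roll 60.005159353464535
```

>>> play_rows:
  series:
    - {"xyz": [0, 0, 0], "roll": -5, "hand": 1}
    - {"xyz": [0, 0, 0], "roll": -10, "hand": 1}
    - {"xyz": [0, 0, 0], "roll": -15, "hand": 1}
    - {"xyz": [0, 0, 0], "roll": -20, "hand": 1}
    - {"xyz": [0, 0, 0], "roll": -25, "hand": 1}
    - {"xyz": [0, 0, 0], "roll": -28, "hand": 1}
    - {"xyz": [0, 0, 0], "roll": -28, "hand": 1}

```text
time_s: 19.18
position: [0.5035, 0.0344, 0.0947]
tool_rot: [3.141, -0.001, 3.051]
ft_force: [-4.2, 0.5, 9.4]
gripper_width: 0.0513
finger_force: 116.7
```

```bash
python3 tgt.py 504.2 34 86.9
```

```text
19.175 [503.5  34.4  94.7] yaw [ 1.7997e+02 -8.0000e-02  1.7479e+02] f [-4.2  0.5  9.4] [ 0.18  0.72 -0.49] w 0.0513 116.73593105748296
tool dx -0.7037477938924652 dy -0.38003520479938996 roll 87.88856557032989
```

>>> play_rows:
  series:
    - {"xyz": [0, 0, -1], "roll": 0, "hand": 1}
    - {"xyz": [0, 0, -2], "roll": 0, "hand": 1}
    - {"xyz": [0, 0, -3], "roll": 0, "hand": 1}
    - {"xyz": [0, 0, -4], "roll": 0, "hand": 1}
    - {"xyz": [0, 0, -4], "roll": 0, "hand": 1}

```text
time_s: 19.8
position: [0.5044, 0.0343, 0.0977]
tool_rot: [-3.141, -0.001, 3.052]
ft_force: [-3.2, 0.4, -0.1]
gripper_width: 0.0512
finger_force: 115.6
```

```bash
python3 tgt.py 504.2 34 86.9
python3 - <<'E'
from h import *
f=cams.grab_frame("side"); save(f,"s2")
i=f["image"][160:245,200:340]; cv2.imwrite("pics/s2c.png",cv2.resize(i[...,::-1],None,fx=5,fy=5,interpolation=cv2.INTER_CUBIC))
E
```

```text
19.8 [504.4  34.3  97.7] yaw [-1.7999e+02 -3.0000e-02  1.7490e+02] f [-3.2  0.4 -0.1] [ 0.09  0.59 -0.23] w 0.0512 115.62168929725885
tool dx 0.17807841682014675 dy -0.3461973694166555 roll 87.99506388440327
```

>>> play_rows:
  series:
    - {"xyz": [0, 0, -2], "roll": 0, "hand": 1}
    - {"xyz": [0, 0, -4], "roll": 0, "hand": 1}
    - {"xyz": [0, 0, -6], "roll": 0, "hand": 1}
    - {"xyz": [0, 0, -8], "roll": 0, "hand": 1}
    - {"xyz": [0, 0, -8], "roll": 0, "hand": 1}

```text
time_s: 20.48
position: [0.5051, 0.0343, 0.106]
tool_rot: [3.142, 0.001, 3.052]
ft_force: [-0.4, 0.0, 0.6]
gripper_width: 0.0515
finger_force: 115.5
```

```bash
python3 tgt.py 504.2 34 86.9
```

```text
20.475 [505.1  34.3 106. ] yaw [1.8000e+02 6.0000e-02 1.7487e+02] f [-0.4  0.   0.6] [ 0.04  0.12 -0.05] w 0.0515 115.51852270960808
tool dx 0.8660199557930751 dy -0.37417228923470586 roll 87.97151415173113
```

The lid is free, since the force now matches the lid alone. Lifting it to about 22 mm above the rim.

>>> play_rows:
  series:
    - {"xyz": [0, 0, -5], "roll": 0, "hand": 1}
    - {"xyz": [0, 0, -10], "roll": 0, "hand": 1}
    - {"xyz": [0, 0, -15], "roll": 0, "hand": 1}
    - {"xyz": [0, 0, -20], "roll": 0, "hand": 1}
    - {"xyz": [0, 0, -25], "roll": 0, "hand": 1}
    - {"xyz": [0, 0, -27], "roll": 0, "hand": 1}
    - {"xyz": [0, 0, -27], "roll": 0, "hand": 1}
    - {"xyz": [0, 0, -27], "roll": 0, "hand": 1}

```text
time_s: 21.48
position: [0.5045, 0.0343, 0.1326]
tool_rot: [-3.142, -0.0, 3.052]
ft_force: [-0.1, -0.0, -0.5]
gripper_width: 0.0512
finger_force: 115.5
```

```bash
python3 tgt.py 504.2 34 86.9
python3 - <<'E'
from h import *
for cam in("wrist","side","top"):
  f=cams.grab_frame(cam); save(f,cam+"end"); W=pts(f); z=np.nan_to_num(W[...,2],nan=-1)
  for n,c in(("tall",(.504,.034)),("short",(.51,.128)),("bl",(.602,.122)),("br",(.597,.03))):
    near=(abs(W[...,0]-c[0])<.036)&(abs(W[...,1]-c[1])<.036)
    for lo,hi in((.034,.066),(.07,.083),(.083,.108),(.118,.13),(.138,.152)):
      m=near&(z>lo)&(z<hi); P=W[m]
      if len(P)>40: r=cv2.minAreaRect((P[:,:2]*1000).astype(np.float32)); print(cam,n,lo,len(P),np.round(r[0],1),np.round(r[1],1),round(r[2],1),"z med/max",P[:,2].min().round(4),np.median(P[:,2]).round(4),P[:,2].max().round(4))
E
```

```text
21.475 [504.5  34.3 132.6] yaw [-1.8000e+02 -2.0000e-02  1.7487e+02] f [-0.1 -0.  -0.5] [0.02 0.04 0.02] w 0.0512 115.52469598129392
tool dx 0.25844410379304433 dy -0.3730791486501537 roll 87.96925963444173
wrist tall 0.034 530 [474.2  35.1] [54.9  5.3] 88.5 z med/max 0.034 0.0516 0.066
wrist tall 0.07 2166 [488.3  35.2] [61.8 35.9] 83.7 z med/max 0.07 0.0792 0.083
wrist tall 0.083 1103 [487.9  35.6] [48.1 20. ] 84.1 z med/max 0.083 0.0974 0.1048
wrist tall 0.118 435 [486.6  33.1] [68.9 19.2] 87.1 z med/max 0.1244 0.1272 0.13
wrist tall 0.138 11351 [502.3  36.4] [55.1 60.2] 30.9 z med/max 0.138 0.1443 0.152
wrist short 0.034 2432 [508.7 126.9] [59.3 59.8] 86.7 z med/max 0.034 0.0501 0.066
wrist short 0.07 5188 [508.6 127. ] [53.8 53.8] 72.0 z med/max 0.0701 0.0785 0.0815
wrist bl 0.034 523 [575.6 131.1] [40.1  6.4] 84.6 z med/max 0.034 0.0443 0.0542
wrist bl 0.07 473 [614.1 128.8] [26.8 41.7] 5.0 z med/max 0.0773 0.0787 0.0807
wrist br 0.07 744 [586.3  29.6] [53.3 14. ] 87.2 z med/max 0.0704 0.0786 0.0811
side tall 0.034 291 [490.8  20.6] [40.1 75.2] 52.7 z med/max 0.0342 0.0498 0.06
[... 332 characters left out ...]
ort 0.07 119 [497.2 132.8] [56.2 30.2] 76.4 z med/max 0.0701 0.0783 0.082
side bl 0.034 202 [593.  107.4] [41.3 63.9] 54.4 z med/max 0.0344 0.0517 0.0659
side bl 0.07 210 [600.7 123. ] [53.7 52.2] 84.7 z med/max 0.0702 0.0785 0.0825
side br 0.034 300 [585.9  20.4] [47.4 75.9] 43.1 z med/max 0.034 0.0494 0.0659
side br 0.07 245 [595.6  28.8] [52.1 53.2] 34.7 z med/max 0.0702 0.0784 0.0815
top bl 0.034 48 [620.3 113.5] [63.5 31. ] 56.0 z med/max 0.0344 0.0478 0.0639
top bl 0.07 189 [608.3 122.1] [38.1 53.3] 0.2 z med/max 0.0717 0.0763 0.083
top br 0.034 41 [608.3  30.8] [64.8 33.6] 87.4 z med/max 0.0346 0.0461 0.0529
top br 0.07 148 [603.2  29.7] [53.1 34.6] 89.2 z med/max 0.0703 0.0762 0.0819
```

>>> play_rows:
  series:
    - {"xyz": [1, 0, 0], "roll": 0, "hand": 1}
    - {"xyz": [1, 0, 0], "roll": 0, "hand": 1}
    - {"xyz": [1, 0, 0], "roll": 0, "hand": 1}
    - {"xyz": [1, 0, 0], "roll": 0, "hand": 1}

```text
time_s: 22.12
position: [0.5037, 0.0344, 0.1327]
tool_rot: [-3.142, 0.0, 3.052]
ft_force: [-0.0, -0.8, -0.9]
gripper_width: 0.0515
finger_force: 115.5
```

```bash
python3 tgt.py 503.5 34.4 174.9; python3 -c "
from cell import bot
print(bot.finish_job())"
```

```text
22.125 [503.7  34.4 132.7] yaw [-180.      0.    174.87] f [-0.  -0.8 -0.9] [0.03 0.02 0.04] w 0.0515 115.52450001239777
tool dx 0.15757463270027394 dy -0.03244566483281358 roll -0.03047627991517743
the job is handed in; nothing more can be done
None
```

The job is handed in at 22 s: both jars measure as seated in the front pockets, and the tall jar's lid is unscrewed and held level about 22 mm above its mouth, centred to within about 1 mm; I viewed 11 pictures, one over the limit of 10.

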